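Put the bench tools back on their silhouette pads

TASK

The job is finished: put the block plane, the hand sander, the marking gauge and the tin of wax back, each on the grey storage pad whose black silhouette has its shape, set down gently (not dropped), upright, centred on the silhouette and lined up with it (either way round will do). Do not shift or tip the clamped glue-up in the middle of the bench.

Things in the scene. Friction and masses are not known exactly. Their poses are not given: they have to be found in the camera images.
- plane: Loose small block plane lying on its sole: dark steel, long with half-round ends, 140 mm long (own x) by 46 mm wide (own y). The sole is 10 mm thick; the middle 84 mm has upright parallel sides 34 mm high and 46 mm apart to grip; a bright steel cap and brass knobs on top reach 48 mm. About 0.5 kg. Origin at the centre of its underside, z up. Either way round is the same for storing.
- sander: Loose hand sander: bare aluminium rectangular plate 110 mm (own x) by 66 mm (own y), 10 mm thick, with an arched handle over it. The handle's grip bar runs along own x above the centre, 84 mm long, 22 mm wide (across y), from 46 to 64 mm above the underside; its two posts stand at x = -32 and +32 mm. About 0.3 kg. Origin at the centre of its underside, z up. Either way round is the same.
- gauge: Loose wooden marking gauge: a dark wood head 24 mm (own x) by 52 mm (own y), 46 mm high, standing on the bench, with a lighter wood stem 140 mm long (own x), 18 mm wide, 16 mm high passing through its middle (centre 23 mm up, clear of the bench), and a brass screw of 14 mm diameter on top to 56 mm. From above it is a long thin cross. Grip the head across its 52 mm. About 0.16 kg. Origin at the centre of the head's underside, z up. Either way round is the same.
- tin: Loose round tin of wax: steel with a dark lid, 60 mm diameter, 45 mm high, upright, shut. About 0.2 kg. Origin at the centre of its underside, z up; its yaw does not matter.
- plane_pad: Storage pad of the block plane: grey board 160 by 68 mm, with a black silhouette 148 by 54 mm, long with half-round ends. Origin at the centre of its underside; own x along the silhouette's length, z up. The board's top is 8 mm above the bench; the silhouette is flush, centred on the origin and 4 mm larger all round than the tool. Fixed to the bench.
- sander_pad: Storage pad of the hand sander: grey board 130 by 86 mm with a black rectangular silhouette 118 by 74 mm. Origin at the centre of its underside; own x along the silhouette's length, z up. The board's top is 8 mm above the bench; the silhouette is flush, centred on the origin and 4 mm larger all round than the tool. Fixed to the bench.
- gauge_pad: Storage pad of the marking gauge: grey board 160 by 72 mm with a black silhouette shaped as a long thin cross, 148 by 26 mm with short arms 60 mm across and 32 mm wide. Origin at the centre of its underside; own x along the silhouette's length, z up. The board's top is 8 mm above the bench; the silhouette is flush, centred on the origin and 4 mm larger all round than the tool. Fixed to the bench.
- tin_pad: Storage pad of the wax tin: grey square board 84 by 84 mm with a black disc of 68 mm diameter. Origin at the centre of its underside; own x along the silhouette's length, z up. The board's top is 8 mm above the bench; the silhouette is flush, centred on the origin and 4 mm larger all round than the tool. Fixed to the bench.
- glueup: Two wood strips being glued side by side (130 mm along own x, 52 mm wide, 20 mm high) with a black spring clamp with orange jaw pads standing on their middle: jaws 68 mm across own y, handles up to 100 mm high. Loose, near the middle of the bench between the tools and the pads; to be left alone. Origin at the centre of its underside, z up.
Not all that is in view belongs to the job. Leave any pink or red look-alike of the gauge alone.

How it is judged:
At the end, for the whole second after the job is handed in: Each tool rests flat on the pad of its own silhouette (underside within 3 mm of the pad's top), origin within 12 mm horizontally of the pad's origin, upright within 0.1 rad and (not the tin) lined up within 0.2 rad either way round; all released and at rest (horizontal distance between plane and plane_pad below 0.012 m and z of plane in the frame of plane_pad between 0.005 and 0.011 m and angle between each of plane, sander, gauge, tin's own z axis and vertical below 0.1 rad and linear speed of each of plane, sander, gauge, tin below 0.02 m/s and angular speed of each of plane, sander, gauge, tin below 0.2 rad/s and angle between the x axis of plane and the x axis of plane_pad, either way round below 0.2 rad and horizontal distance between sander and sander_pad below 0.012 m and z of sander in the frame of sander_pad between 0.005 and 0.011 m and angle between the x axis of sander and the x axis of sander_pad, either way round below 0.2 rad and horizontal distance between gauge and gauge_pad below 0.012 m and z of gauge in the frame of gauge_pad between 0.005 and 0.011 m and angle between the x axis of gauge and the x axis of gauge_pad, either way round below 0.2 rad and horizontal distance between tin and tin_pad below 0.012 m and z of tin in the frame of tin_pad between 0.005 and 0.011 m); the robot touches nothing.
It fails at once if the clamped glue-up is moved more than 15 mm or tipped (distance of glueup from where it was at the start of the episode above 0.015 m or angle between glueup's own z axis and vertical above 0.2 rad).
It fails at once if the block plane is dropped or thrown (moves faster than 0.8 m/s, a fall of about 3 cm, while no finger touches it) (linear speed of plane above 0.8 m/s and contact force between plane and the fingers below 0.05 N).
It fails at once if the hand sander is dropped or thrown (moves faster than 0.8 m/s, a fall of about 3 cm, while no finger touches it) (linear speed of sander above 0.8 m/s and contact force between sander and the fingers below 0.05 N).
It fails at once if the marking gauge is dropped or thrown (moves faster than 0.8 m/s, a fall of about 3 cm, while no finger touches it) (linear speed of gauge above 0.8 m/s and contact force between gauge and the fingers below 0.05 N).
It fails at once if the wax tin is dropped or thrown (moves faster than 0.8 m/s, a fall of about 3 cm, while no finger touches it) (linear speed of tin above 0.8 m/s and contact force between tin and the fingers below 0.05 N).
It also fails if it takes over 120 s, if anything falls off the work surface, if the arm or the gripper's body presses on something with over 40 N, if the wrist force passes 120 N, or if a joint passes its speed limit or range.

ROBOT

A 7-joint arm with a two-finger parallel gripper is mounted at the origin on the work surface. World frame = base frame: x ahead of the robot, y to its left, z up, the work surface at z = 0. Lengths are in m, angles in rad, forces in N, time in s.
With the tool pointing down it reaches from about 0.425 to 0.875 m from the base axis. Payload 9.9 kg.
Tool frame: the origin (TCP) lies at the very end of the fingers, on their centre line; the grasp point (between the pads) lies 19 mm behind it; z points along the fingers, y is the line along which they close (so a half turn about z gives the same grasp; the last joint's range is limited). The gripper opens to 85 mm and grips with 20 to 120 N. Pads are 22 mm wide; open, the fingers measure 114 mm over their backs; the gripper's body (76 mm by 85 mm) begins 54 mm behind the grasp point. The pads swing forward as they close: fully open they stand 13 mm farther back than shut.
Start: joints at [-1.264, 0.576, 0.025, 1.437, -0.015, 1.129, -0.057], TCP at [0.257, 0.624, 0.231] pointing down, gripper open.
Joint ranges: [-2.76, 2.76], [-0.34, 2.15], [-1.52, 1.57], [0.19, 2.46], [-1.09, 4.23], [0.17, 1.99], [-2.82, 2.82]. Speed limits (rad/s): [2.22, 2.22, 3.01, 3.01, 3.14, 3.14, 3.14].

INTERFACE

Orientations are given as a 3x3 rotation matrix whose columns are the frame's x, y, z axes.
In Python, from workcell import env gives the robot as it stands. The module is installed in compiled form; this text tells all that it offers.
- The arm moves only by the tool move_arm, never from a script. Its argument "increments" is a list of rows, each a list of 6 numbers: the shift along the tool's x, y, z scaled (see below), then the turn, a rotation vector about the tool's x, y, z scaled (see below). In form: [[x, y, z, wx, wy, wz], ...]. A call has 1 to 12 rows; each row is the pose to reach, as a shift and turn from the pose commanded when the call began, along the tool's axes at that moment; what a row does not reach only later rows make up. The controller multiplies each number of a shift by 100 cm and each number of a turn by pi/4 rad. A row lasts 1/12 s, in which the tool goes at most 41.7 mm and 7.16 degrees, less where a joint would pass 70% of its speed; a pose out of reach is approached as far as the arm can. A call with a number of a shift or a turn outside -1 to 1 is refused whole. A call with a gripper value outside its range is refused whole. "claw" is the closure, from 0 (fully open) to 1 (shut), set as the call begins (left out, the last holds). The fingers move at their own pace and stop on an object; the grip force is fixed at half the most. Time passes only in rows, so rows that repeat a pose let the fingers close. It gives the time, the measured TCP pose, the force, the opening and the grip force at its end, in the units of the state.
- env.get_obs(): the state, without advancing time (a new reading comes with each control period).
- env.capture(name): name is "scene" or "top"; returns the picture (400x640x3 uint8, red, green, blue); there is no depth.
- env.camera_model(name): a dict with "vfov" (degrees; the focal length in pixels is half the picture's height over the tangent of half this angle, whatever the lens; pixels are square), "cx", "cy" (the principal point, pixels), "camera_from_world" (4x4, takes a point from world to camera coordinates). Camera axes: x right, y up, looking along -z (the intrinsics and any distortion apply to the point x, -y, -z); pixel columns grow to the right and rows downward; lengths in m; the calibration is good to about 2 mm. A picture is of the moment at which its call begins. camera_model takes no time and is no camera call.
- env.close_job(): hands the job in; it is judged then, once.
Trained networks look in the newest picture that a camera, given by its name, has taken for a name from the list of things; names that differ only in an ending like _2 or _b are one class to them, and where a whole thing is asked for, a point or a joint stands for the part that bears it (a point fixed in the world has none). Each returns a list of dicts, best first, with "score" (0 to 1); they miss things now and then, are a little off and sometimes report something else, mostly with a low value. They report only what shows in the picture. A call takes as long as a camera call. They do not tell look-alikes from the thing itself.
- env.masks_of(camera, label): "mask" (400x640 bool, what is visible of it) and "point" ([column, row] in pixels, amid what is visible of it).
The state is a dict: "time_s": time; "joint_positions": joint angles; "qvel": joint speeds; "joint_efforts": joint torques, N m; "eef_pos": TCP position; "eef_rot": TCP orientation; "wrist_force": force on the tool from outside, world axes, zero at the start; "moment": the same for the moment, N m; "grip_width": opening from 0.0 (shut) to 1.0 (fully open); "grasp_force": force on a finger pad.
Only numpy, scipy, OpenCV 4.12 (cv2) and the standard library are available. Lean on these libraries where they do the work, as an engineer would, in place of code of your own. Each camera call takes 0.05 s, during which the arm holds its last target. There are 200 camera calls.

## Working session

There is one attempt and no reset: what is moved stays moved. The work goes in short steps, Python scripts to look and compute and a tool call to move; the robot and the scene stay as the last step left them, time stands still between calls to the robot, and variables do not carry over. Pictures are saved under pics/ and viewed, at most 14 in all, crops included, and the job is handed in when it is done.

Besides the shell and the picture viewer there is one more tool, called as a command line: name --pt "numbers of a row" for each row, then --argument value for the rest. move_arm: Moves the arm, as the interface text tells. Its arguments: {"type":"object","properties":{"increments":{"type":"array"},"claw":{"type":"number"}},"required":["increments"]}

```bash
mkdir -p pics
python3 - <<'E'
from workcell import env
import cv2, numpy as np
o=env.get_obs(); print(o['time_s'],o['eef_pos'],np.round(o['eef_rot'],3).tolist(),o['grip_width'])
for n in('scene','top'):
    cv2.imwrite(f'pics/{n}0.png',env.capture(n)[:,:,::-1])
    m=env.camera_model(n); print(n,{k:(np.round(v,4).tolist()) for k,v in m.items()})
    for l in ['plane','sander','gauge','tin','plane_pad','sander_pad','gauge_pad','tin_pad','glueup']:
        print(l,[(round(d['score'],2),np.round(d['point']).tolist(),int(d['mask'].sum())) for d in env.masks_of(n,l)])
E
```

```text
0.0 [0.25692836 0.62369744 0.23043092] [[-0.925, 0.381, -0.001], [0.381, 0.925, -0.002], [-0.0, -0.002, -1.0]] 0.9976988853140903
scene {'vfov': 50.7462, 'cx': 314.3685, 'cy': 195.7355, 'camera_from_world': [[0.2007, 0.9797, 0.0013, -0.0511], [-0.795, 0.162, 0.5846, 0.3231], [0.5725, -0.1184, 0.8113, -1.5497], [0.0, 0.0, 0.0, 1.0]]}
plane [(0.89, [217.0, 271.0], 915), (0.35, [336.0, 230.0], 900)]
sander [(0.9, [279.0, 251.0], 873)]
gauge [(0.93, [186.0, 182.0], 493), (0.55, [240.0, 175.0], 376)]
tin [(0.91, [208.0, 215.0], 422)]
plane_pad [(0.9, [454.0, 225.0], 1039)]
sander_pad [(0.93, [370.0, 187.0], 912)]
gauge_pad [(0.89, [434.0, 180.0], 948)]
tin_pad [(0.56, [384.0, 236.0], 767)]
glueup [(0.82, [332.0, 232.0], 834)]
top {'vfov': 44.1725, 'cx': 315.2248, 'cy': 195.4225, 'camera_from_world': [[0.0256, -0.9995, -0.0177, -0.0311], [0.991, 0.0231, 0.132, -0.4597], [-0.1315, -0.0209, 0.9911, -1.1724], [0.0, 0.0, 0.0, 1.0]]}
plane [(0.57, [447.0, 141.0], 972), (0.38, [372.0, 150.0], 1156)]
sander [(0.81, [374.0, 152.0], 1161)]
gauge [(0.91, [405.0, 271.0], 621), (0.82, [486.0, 272.0], 706), (0.63, [374.0, 215.0], 594)]
tin [(0.75, [451.0, 212.0], 574)]
plane_pad [(0.57, [172.0, 141.0], 1684)]
sander_pad [(0.8, [250.0, 215.0], 1808)]
gauge_pad [(0.57, [167.0, 211.0], 1881)]
tin_pad [(0.73, [258.0, 145.0], 1071)]
glueup [(0.86, [312.0, 161.0], 1178)]
```

View pics/top0.png

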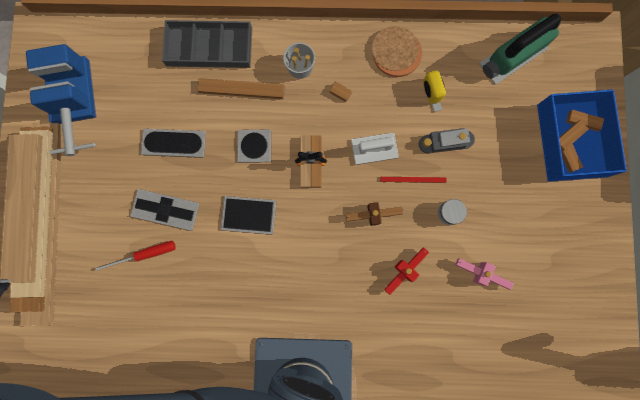

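View pics/scene0.png

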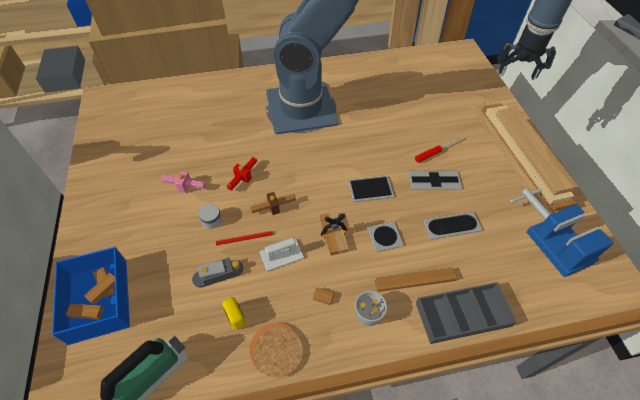

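Top view: plane (447,141), sander (374,150), wooden gauge (374,214), tin (453,212); pads: plane (173,142), sander (248,215), gauge (165,209), tin (254,146); glue-up (311,160). Things that could be mistaken: for the gauge, red (406,271) and pink (485,273); by description I choose the brown wooden one at (374,214). For the plane, the green power tool (525,45) is not it. For the tin, the cup (299,60) and cork (397,50) are not it. Scene view agrees: gauge (273,203), tin (209,216), plane (218,271), sander (281,252).

```bash
cat > h.py <<'E'
from workcell import env
import cv2, numpy as np
from scipy.optimize import minimize
def proj(n,P):
    m=env.camera_model(n); f=200/np.tan(np.radians(m['vfov']/2))
    T=np.array(m['camera_from_world']); c=np.asarray(P)@T[:3,:3].T+T[:3,3]
    return np.c_[m['cx']+f*c[:,0]/-c[:,2], m['cy']-f*c[:,1]/-c[:,2]]
def unproj(n,uv,z):
    m=env.camera_model(n); f=200/np.tan(np.radians(m['vfov']/2))
    T=np.array(m['camera_from_world']); d=np.array([(uv[0]-m['cx'])/f,-(uv[1]-m['cy'])/f,-1.])@T[:3,:3]
    o=-T[:3,:3].T@T[:3,3]; return (o+d*(z-o[2])/d[2])[:2]
def box(x0,x1,w,z0,z1): return np.array([[x,y,z] for x in(x0,x1) for y in(-w/2,w/2) for z in(z0,z1)])
def cyl(cx,r,z0,z1): return np.array([[cx+r*np.cos(a),r*np.sin(a),z] for a in np.arange(0,6.28,.2) for z in(z0,z1)])
def B(l,w,h): return box(-l/2,l/2,w,0,h)
M=dict(plane=[np.r_[cyl(-.047,.023,0,.01),cyl(.047,.023,0,.01)],box(-.042,.042,.046,0,.034),box(-.03,.03,.03,.034,.046)],
 sander=[B(.11,.066,.01),box(-.042,.042,.022,.046,.064),box(-.04,-.026,.02,.01,.05),box(.026,.04,.02,.01,.05)],
 gauge=[box(-.012,.012,.052,0,.046),box(-.07,.07,.018,.015,.031),cyl(0,.007,.046,.056)],
 tin=[cyl(0,.03,0,.045)],plane_pad=[B(.16,.068,.008)],sander_pad=[B(.13,.086,.008)],gauge_pad=[B(.16,.072,.008)],tin_pad=[B(.084,.084,.008)],
 glueup=[B(.13,.052,.02),box(-.012,.012,.068,.005,.05)])
S=4
def render(n,l,p,z=0.):
    im=np.zeros((1600,2560),np.uint8); c,s=np.cos(p[2]),np.sin(p[2])
    for Q in M[l]:
        W=np.c_[p[0]+c*Q[:,0]-s*Q[:,1],p[1]+s*Q[:,0]+c*Q[:,1],Q[:,2]+z]
        cv2.fillConvexPoly(im,cv2.convexHull(np.int32(np.round((proj(n,W)+.5)*S*16))),255,shift=4)
    return cv2.resize(im,(640,400),interpolation=cv2.INTER_AREA)/255.
def fit(masks,l,p0,z=0.,yaws=np.arange(0,3.1,.4)):
    def cost(p): 
        t=0
        for n,m in masks.items():
            r=render(n,l,p,z); t+=1-np.minimum(r,m).sum()/np.maximum(r,m).sum()
        return t/len(masks)
    if l=='tin': yaws=[0.]
    y=min(yaws,key=lambda a:cost([*p0,a]))
    r=minimize(cost,[*p0,y],method='Nelder-Mead',options=dict(initial_simplex=[[*p0,y],[p0[0]+.01,p0[1],y],[p0[0],p0[1]+.01,y],[*p0,y+.2]],maxiter=120,xatol=2e-4,fatol=1e-4))
    return r.x,r.fun
E
cat > fitall.py <<'E'
from h import *
import sys
seed=dict(plane=(447,141),sander=(374,150),gauge=(374,214),tin=(453,212),plane_pad=(173,142),sander_pad=(248,215),gauge_pad=(165,209),tin_pad=(254,146),glueup=(311,160))
for n in('top','scene'): cv2.imwrite(f'pics/{n}1.png',env.capture(n)[:,:,::-1])
for l,s in seed.items():
    p0=unproj('top',s,.015); mk={}
    for n in('top','scene'):
        e=proj(n,[[*p0,.015]])[0]
        c=[d for d in env.masks_of(n,l) if np.hypot(*(np.array(d['point'])-e))<18]
        if c: mk[n]=c[0]['mask'].astype(float)
    for k in [{n:mk[n]} for n in mk]+([mk] if len(mk)>1 else []):
        x,f=fit(k,l,p0); print(l,list(k),np.round(x,4).tolist(),round(f,3))
E
python3 fitall.py
```

```text
plane ['scene'] [0.606, -0.3442, 1.6996] 0.056
sander ['top'] [0.5869, -0.1651, 1.7582] 0.053
sander ['scene'] [0.5851, -0.1637, 1.7533] 0.094
sander ['top', 'scene'] [0.5866, -0.1645, 1.7509] 0.078
gauge ['top'] [0.4202, -0.1643, 1.7173] 0.099
gauge ['scene'] [0.418, -0.1623, 1.7284] 0.107
gauge ['top', 'scene'] [0.4194, -0.1634, 1.7212] 0.119
tin ['top'] [0.429, -0.3527, -0.0056] 0.055
tin ['scene'] [0.4242, -0.3511, 0.0546] 0.121
tin ['top', 'scene'] [0.4275, -0.3518, -0.0755] 0.111
plane_pad ['top'] [0.5912, 0.3453, 1.547] 0.065
plane_pad ['scene'] [0.5876, 0.3484, 1.5548] 0.062
plane_pad ['top', 'scene'] [0.5896, 0.3464, 1.5511] 0.085
sander_pad ['top'] [0.4115, 0.1462, 1.5106] 0.03
sander_pad ['scene'] [0.4074, 0.1497, 1.5322] 0.08
sander_pad ['top', 'scene'] [0.4105, 0.1465, 1.5105] 0.069
gauge_pad ['top'] [0.4195, 0.3555, 1.3726] 0.053
gauge_pad ['scene'] [0.418, 0.3588, 1.3691] 0.054
gauge_pad ['top', 'scene'] [0.4192, 0.3572, 1.3698] 0.057
tin_pad ['top'] [0.5876, 0.1393, 1.6288] 0.054
tin_pad ['scene'] [0.585, 0.1412, 1.6171] 0.065
tin_pad ['top', 'scene'] [0.5867, 0.1403, 1.6148] 0.067
glueup ['top'] [0.5498, -0.0063, 0.0235] 0.045
glueup ['scene'] [0.5444, -0.0044, 0.0158] 0.113
glueup ['top', 'scene'] [0.5482, -0.0062, 0.0237] 0.102
```

```bash
cat > go.py <<'E'
import sys,numpy as np
from workcell import env
# usage: go.py x y z closing_yaw -> increments in tool axes/units
o=env.get_obs(); x,y,z,a=map(float,sys.argv[1:5]); R=np.array(o['eef_rot']); p=np.array(o['eef_pos'])
from scipy.spatial.transform import Rotation as Q
T=np.array([[-np.sin(a),np.cos(a),0],[np.cos(a),np.sin(a),0],[0,0,-1]]).T
print('t',o['time_s'],'p',np.round(p,4),'yaw',round(np.arctan2(R[1,1],R[0,1]),3))
print(np.round(R.T@(np.array([x,y,z])-p),4).tolist(),np.round(Q.from_matrix(R.T@T).as_rotvec()/(np.pi/4),3).tolist())
E
python3 - <<'E'
import cv2
a=cv2.imread('pics/top1.png')[110:300,330:530]
cv2.imwrite('pics/c1.png',cv2.resize(a,None,fx=3,fy=3,interpolation=cv2.INTER_CUBIC))
E
python3 go.py .606 -.344 .22 .129
```

```text
t 2.0 p [0.2571 0.6241 0.2313] yaw 1.18
[-0.6913, -0.7623, 0.0113] [0.0, 0.0, 1.338]
```

View pics/c1.png

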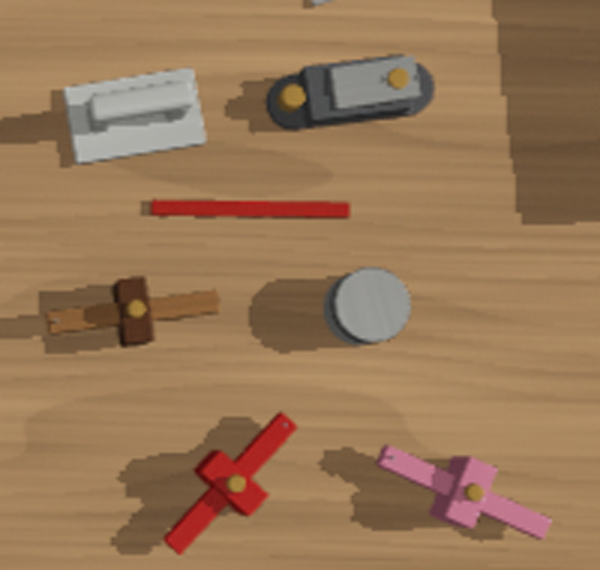

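The crop shows the brown wooden gauge with dark head at full-picture (374,213), clearly distinct from red (408,271) and pink (487,273); plane (446,141) and sander (375,148) confirmed. Moving out over the plane.

move_arm --pt "-0.01 -0.01 0 0 0 0.02" --pt "-0.03 -0.03 0 0 0 0.06" --pt "-0.06 -0.06 0 0 0 0.11" --pt "-0.08 -0.09 0 0 0 0.17" --pt "-0.11 -0.12 0 0 0 0.23" --pt "-0.14 -0.15 0 0 0 0.29" --pt "-0.16 -0.18 0 0 0 0.35" --pt "-0.19 -0.21 0 0 0 0.41" --pt "-0.22 -0.24 0 0 0 0.47" --pt "-0.24 -0.26 0 0 0 0.53" --pt "-0.27 -0.29 0 0 0 0.6" --pt "-0.29 -0.32 0 0 0 0.67" --claw 0

```text
time_s: 3.0
eef_pos: [0.4048, 0.216, 0.2317]
eef_rot: [[-0.606, 0.796, 0.002], [0.796, 0.606, 0.001], [-0.0, 0.002, -1.0]]
wrist_force: [0.8, -0.3, 1.2]
grip_width: 0.999
grasp_force: 0.0
```

```bash
python3 go.py .606 -.344 .22 .129
```

```text
t 3.0 p [0.4048 0.216  0.2317] yaw 0.651
[-0.5674, -0.1791, 0.0117] [0.002, 0.0, 0.664]
```

move_arm --pt "-0.04 -0.01 0 0 0 0.05" --pt "-0.08 -0.02 0 0 0 0.1" --pt "-0.12 -0.03 0 0 0 0.16" --pt "-0.16 -0.05 0 0 0 0.22" --pt "-0.2 -0.06 0 0 0 0.28" --pt "-0.24 -0.07 0 0 0 0.34" --pt "-0.28 -0.08 0 0 0 0.4" --pt "-0.32 -0.1 0 0 0 0.46" --pt "-0.36 -0.11 0 0 0 0.52" --pt "-0.4 -0.12 0 0 0 0.58" --pt "-0.43 -0.13 0 0 0 0.63" --pt "-0.46 -0.14 0 0 0 0.66"

```text
time_s: 4.0
eef_pos: [0.5725, -0.2352, 0.2313]
eef_rot: [[-0.132, 0.991, 0.0], [0.991, 0.132, -0.001], [-0.001, 0.0, -1.0]]
wrist_force: [0.3, 0.2, 0.7]
grip_width: 1.003
grasp_force: 0.0
```

```bash
python3 go.py .606 -.344 .10 .129
```

```text
t 4.0 p [ 0.5725 -0.2352  0.2313] yaw 0.132
[-0.1121, 0.0189, 0.1314] [0.0, 0.001, 0.004]
```

move_arm --pt "-0.03 0.005 0 0 0 0" --pt "-0.06 0.01 0.01 0 0 0" --pt "-0.09 0.015 0.03 0 0 0" --pt "-0.105 0.018 0.06 0 0 0" --pt "-0.112 0.019 0.09 0 0 0" --pt "-0.112 0.019 0.115 0 0 0" --pt "-0.112 0.019 0.131 0 0 0" --pt "-0.112 0.019 0.131 0 0 0"

```text
time_s: 4.67
eef_pos: [0.6041, -0.3396, 0.096]
eef_rot: [[-0.135, 0.991, -0.006], [0.991, 0.135, 0.003], [0.004, -0.005, -1.0]]
wrist_force: [-0.5, -0.5, -0.5]
grip_width: 1.004
grasp_force: 0.0
```

```bash
python3 go.py .606 -.344 .006 .129
python3 - <<'E'
from workcell import env
import cv2
a=env.capture('scene')[200:330,140:320]; b=env.capture('top')[80:210,380:560]
cv2.imwrite('pics/c2.png',cv2.resize(cv2.vconcat([a,b])[:,:,::-1],None,fx=2.2,fy=2.2))
E
```

```text
t 4.6667 p [ 0.6041 -0.3396  0.096 ] yaw 0.135
[-0.0049, 0.0018, 0.09] [-0.007, -0.005, 0.008]
```

View pics/c2.png

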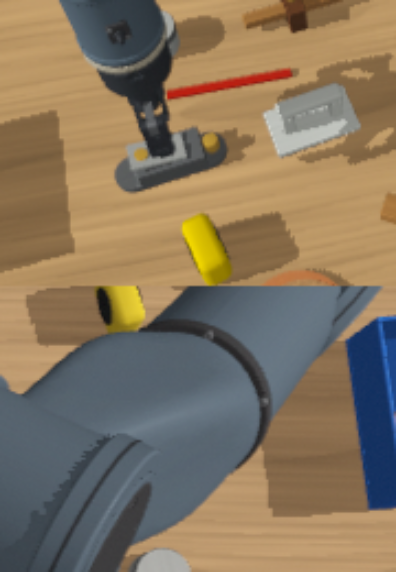

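The crop shows the gripper above the plane's middle, the pencil, sander and yellow tool clear of it. Descending and gripping.

move_arm --pt "0 0 0.02 0 0 0" --pt "0 0 0.04 0 0 0" --pt "0 0 0.06 0 0 0" --pt "0 0 0.075 0 0 0" --pt "0 0 0.083 0 0 0" --pt "0 0 0.088 0 0 0" --pt "0 0 0.09 0 0 0" --pt "0 0 0.091 0 0 0" --pt "0 0 0.091 0 0 0"

```text
time_s: 5.52
eef_pos: [0.6065, -0.3413, 0.0104]
eef_rot: [[-0.135, 0.991, 0.001], [0.991, 0.135, -0.001], [-0.001, 0.001, -1.0]]
wrist_force: [-0.2, 0.1, 0.8]
grip_width: 1.001
grasp_force: 0.0
```

```bash
python3 go.py .606 -.344 .006 .129
```

```text
t 5.5167 p [ 0.6065 -0.3413  0.0104] yaw 0.135
[-0.0026, -0.0009, 0.0044] [0.002, 0.001, 0.008]
```

move_arm --pt "-0.0015 0 0.002 0 0 0" --pt "-0.003 0 0.004 0 0 0" --pt "-0.003 0 0.004 0 0 0"

```text
time_s: 5.77
eef_pos: [0.6063, -0.3444, 0.0053]
eef_rot: [[-0.135, 0.991, 0.0], [0.991, 0.135, -0.0], [-0.0, 0.0, -1.0]]
wrist_force: [-0.1, -0.0, -0.3]
grip_width: 1.001
grasp_force: 0.0
```

move_arm --pt "0 0 0 0 0 0" --pt "0 0 0 0 0 0" --pt "0 0 0 0 0 0" --pt "0 0 0 0 0 0" --pt "0 0 0 0 0 0" --pt "0 0 0 0 0 0" --pt "0 0 0 0 0 0" --pt "0 0 0 0 0 0" --claw 1

```text
time_s: 6.43
eef_pos: [0.6069, -0.344, 0.0059]
eef_rot: [[-0.135, 0.991, 0.001], [0.991, 0.135, -0.0], [-0.001, 0.001, -1.0]]
wrist_force: [0.2, 0.4, 6.2]
grip_width: 0.526
grasp_force: 63.5
```

move_arm --pt "0 0 0 0 0 0" --pt "0 0 -0.005 0 0 0" --pt "0 0 -0.01 0 0 0" --pt "0 0 -0.02 0 0 0" --pt "0 0 -0.02 0 0 0"

```text
time_s: 6.85
eef_pos: [0.6069, -0.3446, 0.0272]
eef_rot: [[-0.135, 0.991, 0.002], [0.991, 0.135, -0.001], [-0.001, 0.001, -1.0]]
wrist_force: [1.2, -0.5, -2.5]
grip_width: 0.527
grasp_force: 62.6
```

```bash
python3 go.py .5896 .3464 .20 -.02
```

```text
t 6.85 p [ 0.6069 -0.3446  0.0272] yaw 0.135
[0.6867, 0.0763, -0.1736] [0.002, 0.002, 0.198]
```

move_arm --pt "0 0 -0.02 0 0 0" --pt "0 0 -0.05 0 0 0" --pt "0 0 -0.09 0 0 0.01" --pt "0.02 0 -0.12 0 0 0.02" --pt "0.05 0.005 -0.15 0 0 0.03" --pt "0.08 0.01 -0.17 0 0 0.04" --pt "0.115 0.015 -0.174 0 0 0.05" --pt "0.15 0.02 -0.174 0 0 0.06" --pt "0.185 0.02 -0.174 0 0 0.07" --pt "0.22 0.025 -0.174 0 0 0.08" --pt "0.255 0.03 -0.174 0 0 0.09" --pt "0.29 0.035 -0.174 0 0 0.1"

```text
time_s: 7.85
eef_pos: [0.6014, -0.0502, 0.1996]
eef_rot: [[-0.056, 0.998, 0.0], [0.998, 0.056, 0.0], [0.0, 0.0, -1.0]]
wrist_force: [1.3, 0.1, -2.9]
grip_width: 0.524
grasp_force: 62.6
```

move_arm --pt "0.035 0.005 0 0 0 0.01" --pt "0.07 0.01 0 0 0 0.02" --pt "0.105 0.01 0 0 0 0.03" --pt "0.14 0.015 0 0 0 0.04" --pt "0.175 0.02 0 0 0 0.05" --pt "0.21 0.02 0 0 0 0.06" --pt "0.245 0.025 0 0 0 0.07" --pt "0.28 0.03 0 0 0 0.08" --pt "0.315 0.035 0 0 0 0.09" --pt "0.345 0.04 0 0 0 0.1" --pt "0.37 0.04 0 0 0 0.1" --pt "0.39 0.04 0 0 0 0.1"

```text
time_s: 8.85
eef_pos: [0.6188, 0.3429, 0.1989]
eef_rot: [[0.019, 1.0, -0.001], [1.0, -0.019, 0.001], [0.001, -0.001, -1.0]]
wrist_force: [-0.6, 0.1, -3.1]
grip_width: 0.526
grasp_force: 62.6
```

```bash
python3 go.py .5896 .3464 .06 -.02
```

```text
t 8.85 p [0.6188 0.3429 0.1989] yaw -0.019
[0.0029, -0.0292, 0.1389] [-0.001, -0.001, 0.001]
```

move_arm --pt "0.001 -0.01 0.01 0 0 0" --pt "0.002 -0.02 0.03 0 0 0" --pt "0.003 -0.027 0.06 0 0 0" --pt "0.003 -0.029 0.09 0 0 0" --pt "0.003 -0.029 0.115 0 0 0" --pt "0.003 -0.029 0.13 0 0 0" --pt "0.003 -0.029 0.14 0 0 0" --pt "0.003 -0.029 0.145 0 0 0" --pt "0.003 -0.029 0.147 0 0 0" --pt "0.003 -0.029 0.147 0 0 0"

```text
time_s: 9.68
eef_pos: [0.5912, 0.3435, 0.0528]
eef_rot: [[0.022, 1.0, 0.001], [1.0, -0.022, 0.0], [0.0, 0.001, -1.0]]
wrist_force: [-0.5, -0.4, -3.6]
grip_width: 0.525
grasp_force: 62.6
```

```bash
python3 go.py .5896 .3464 .015 -.02
```

```text
t 9.6833 p [0.5912 0.3435 0.0528] yaw -0.022
[0.0029, -0.0017, 0.0378] [0.001, -0.0, -0.002]
```

move_arm --pt "0.001 0 0.008 0 0 0" --pt "0.002 -0.001 0.016 0 0 0" --pt "0.003 -0.002 0.024 0 0 0" --pt "0.003 -0.002 0.03 0 0 0" --pt "0.003 -0.002 0.034 0 0 0" --pt "0.003 -0.002 0.036 0 0 0" --pt "0.003 -0.002 0.037 0 0 0" --pt "0.003 -0.002 0.037 0 0 0"

```text
time_s: 10.35
eef_pos: [0.5888, 0.3464, 0.0151]
eef_rot: [[0.022, 1.0, -0.0], [1.0, -0.022, -0.0], [-0.0, -0.0, -1.0]]
wrist_force: [0.1, -0.7, -3.4]
grip_width: 0.527
grasp_force: 62.7
```

```bash
python3 go.py .5896 .3464 .014 -.02
```

```text
t 10.35 p [0.5888 0.3464 0.0151] yaw -0.022
[0.0001, 0.0008, 0.0011] [-0.0, 0.0, -0.002]
```

Still carrying; lower 1–2 mm to contact, then release.

move_arm --pt "0 0.001 0.0005 0 0 0" --pt "0 0.001 0.001 0 0 0" --pt "0 0.001 0.0015 0 0 0" --pt "0 0.001 0.0015 0 0 0"

```text
time_s: 10.68
eef_pos: [0.5899, 0.3465, 0.0139]
eef_rot: [[0.022, 1.0, 0.0], [1.0, -0.022, 0.0], [0.0, 0.0, -1.0]]
wrist_force: [0.0, 0.3, -3.5]
grip_width: 0.529
grasp_force: 62.7
```

move_arm --pt "0 0 0.0005 0 0 0" --pt "0 0 0.001 0 0 0" --pt "0 0 0.0015 0 0 0" --pt "0 0 0.0015 0 0 0"

```text
time_s: 11.02
eef_pos: [0.5899, 0.3465, 0.0138]
eef_rot: [[0.022, 1.0, 0.0], [1.0, -0.022, 0.001], [0.001, 0.0, -1.0]]
wrist_force: [-5.1, -2.0, 11.2]
grip_width: 0.529
grasp_force: 64.5
```

Contact. Release and rise.

move_arm --pt "0 0 -0.001 0 0 0" --pt "0 0 -0.001 0 0 0" --pt "0 0 -0.001 0 0 0" --pt "0 0 -0.001 0 0 0" --pt "0 0 -0.001 0 0 0" --pt "0 0 -0.001 0 0 0" --claw 0

```text
time_s: 11.52
eef_pos: [0.5898, 0.3464, 0.0132]
eef_rot: [[0.022, 1.0, -0.0], [1.0, -0.022, -0.0], [-0.0, -0.0, -1.0]]
wrist_force: [-0.8, 0.3, 1.2]
grip_width: 0.995
grasp_force: 0.0
```

move_arm --pt "0 0 -0.01 0 0 0" --pt "0 0 -0.03 0 0 0" --pt "0 0 -0.06 0 0 0" --pt "0 0 -0.1 0 0 0" --pt "0 0 -0.14 0 0 0" --pt "0 0 -0.17 0 0 0" --pt "0 0 -0.19 0 0 0" --pt "0 0 -0.19 0 0 0"

```text
time_s: 12.18
eef_pos: [0.5921, 0.3469, 0.2096]
eef_rot: [[0.022, 1.0, 0.007], [1.0, -0.022, 0.004], [0.004, 0.007, -1.0]]
wrist_force: [-0.3, 0.4, 0.7]
grip_width: 1.002
grasp_force: 0.0
```

```bash
python3 go.py .5866 -.1645 .20 .18
```

```text
t 12.1833 p [0.5921 0.3469 0.2096] yaw -0.022
[-0.5114, 0.0057, 0.0074] [0.01, -0.005, -0.257]
```

move_arm --pt "-0.02 0 0 0 0 -0.02" --pt "-0.06 0 0 0 0 -0.04" --pt "-0.1 0 0 0 0 -0.06" --pt "-0.14 0 0 0 0 -0.08" --pt "-0.18 0 0 0 0 -0.1" --pt "-0.22 0 0 0 0 -0.12" --pt "-0.26 0 0 0 0 -0.14" --pt "-0.3 0 0 0 0 -0.16" --pt "-0.34 0 0 0 0 -0.18" --pt "-0.38 0.005 0 0 0 -0.2" --pt "-0.42 0.007 0 0 0 -0.22" --pt "-0.45 0.008 0 0 0 -0.25"

```text
time_s: 13.18
eef_pos: [0.5874, -0.1077, 0.2037]
eef_rot: [[-0.172, 0.985, 0.0], [0.985, 0.172, -0.001], [-0.001, -0.0, -1.0]]
wrist_force: [0.9, -0.1, 0.8]
grip_width: 0.997
grasp_force: 0.0
```

move_arm --pt "-0.03 0 0.01 0 0 0" --pt "-0.05 0 0.03 0 0 0" --pt "-0.06 0 0.06 0 0 0" --pt "-0.06 0 0.08 0 0 0" --pt "-0.06 0 0.09 0 0 0" --pt "-0.06 0 0.09 0 0 0" --pt "-0.06 0 0.09 0 0 0"

```text
time_s: 13.77
eef_pos: [0.5985, -0.1622, 0.1136]
eef_rot: [[-0.174, 0.985, -0.0], [0.985, 0.174, 0.0], [0.0, -0.0, -1.0]]
wrist_force: [-0.2, 0.6, 0.5]
grip_width: 1.001
grasp_force: 0.0
```

```bash
python3 go.py .5866 -.1645 .036 .18
```

```text
t 13.7667 p [ 0.5985 -0.1622  0.1136] yaw 0.175
[-0.0002, -0.0121, 0.0776] [-0.001, -0.0, -0.006]
```

move_arm --pt "0 -0.006 0.01 0 0 0" --pt "0 -0.012 0.02 0 0 0" --pt "0 -0.012 0.04 0 0 0" --pt "0 -0.012 0.06 0 0 0" --pt "0 -0.012 0.07 0 0 0" --pt "0 -0.012 0.074 0 0 0" --pt "0 -0.012 0.076 0 0 0" --pt "0 -0.012 0.076 0 0 0"

```text
time_s: 14.43
eef_pos: [0.5873, -0.1648, 0.0381]
eef_rot: [[-0.174, 0.985, 0.001], [0.985, 0.174, -0.0], [-0.0, 0.001, -1.0]]
wrist_force: [0.6, 0.2, -0.3]
grip_width: 0.998
grasp_force: 0.0
```

move_arm --pt "0 0 0 0 0 0" --pt "0 0 0 0 0 0" --pt "0 0 0 0 0 0" --pt "0 0 0 0 0 0" --pt "0 0 0 0 0 0" --pt "0 0 0 0 0 0" --pt "0 0 0 0 0 0" --pt "0 0 0 0 0 0" --pt "0 0 0 0 0 0" --pt "0 0 0 0 0 0" --claw 1

```text
time_s: 15.27
eef_pos: [0.587, -0.1648, 0.0377]
eef_rot: [[-0.174, 0.985, 0.001], [0.985, 0.174, -0.0], [-0.0, 0.001, -1.0]]
wrist_force: [0.8, 0.7, 5.8]
grip_width: 0.245
grasp_force: 59.8
```

```bash
python3 go.py .4105 .1465 .20 -.06
```

```text
t 15.2667 p [ 0.587  -0.1648  0.0377] yaw 0.175
[0.3372, -0.1196, -0.1625] [0.001, 0.0, 0.299]
```

move_arm --pt "0 0 -0.005 0 0 0" --pt "0 0 -0.015 0 0 0" --pt "0 0 -0.03 0 0 0" --pt "0 0 -0.06 0 0 0" --pt "0 0 -0.09 0 0 0" --pt "0 0 -0.12 0 0 0" --pt "0.01 0 -0.15 0 0 0.02" --pt "0.03 -0.01 -0.17 0 0 0.04" --pt "0.06 -0.02 -0.175 0 0 0.07" --pt "0.09 -0.03 -0.175 0 0 0.1" --pt "0.12 -0.04 -0.175 0 0 0.13" --pt "0.15 -0.05 -0.175 0 0 0.16"

```text
time_s: 16.27
eef_pos: [0.5099, -0.0248, 0.2128]
eef_rot: [[-0.047, 0.999, -0.0], [0.999, 0.047, 0.0], [0.0, -0.0, -1.0]]
wrist_force: [0.9, 0.3, -2.5]
grip_width: 0.246
grasp_force: 59.4
```

```bash
python3 go.py .4105 .1465 .20 -.06
```

```text
t 16.2667 p [ 0.5099 -0.0248  0.2128] yaw 0.047
[0.1758, -0.0912, 0.0129] [-0.0, -0.0, 0.137]
```

move_arm --pt "0.03 -0.015 0 0 0 0.03" --pt "0.06 -0.03 0 0 0 0.06" --pt "0.09 -0.045 0 0 0 0.09" --pt "0.12 -0.06 0 0 0 0.12" --pt "0.15 -0.075 0.01 0 0 0.135" --pt "0.17 -0.085 0.03 0 0 0.137" --pt "0.175 -0.09 0.06 0 0 0.137" --pt "0.176 -0.091 0.09 0 0 0.137" --pt "0.176 -0.091 0.11 0 0 0.137" --pt "0.176 -0.091 0.12 0 0 0.137" --pt "0.176 -0.091 0.125 0 0 0.137" --pt "0.176 -0.091 0.125 0 0 0.137"

```text
time_s: 17.27
eef_pos: [0.4114, 0.1452, 0.0869]
eef_rot: [[0.059, 0.998, -0.001], [0.998, -0.059, -0.001], [-0.001, -0.001, -1.0]]
wrist_force: [-0.8, 0.3, -2.9]
grip_width: 0.246
grasp_force: 59.2
```

```bash
python3 go.py .4105 .1465 .047 -.06
```

```text
t 17.2667 p [0.4114 0.1452 0.0869] yaw -0.059
[0.0012, -0.0009, 0.0399] [-0.002, 0.001, 0.001]
```

move_arm --pt "0 0 0.01 0 0 0" --pt "0.001 -0.001 0.02 0 0 0" --pt "0.001 -0.001 0.028 0 0 0" --pt "0.001 -0.001 0.034 0 0 0" --pt "0.001 -0.001 0.037 0 0 0" --pt "0.001 -0.001 0.039 0 0 0" --pt "0.001 -0.001 0.04 0 0 0" --pt "0.001 -0.001 0.04 0 0 0"

```text
time_s: 17.93
eef_pos: [0.411, 0.1466, 0.0474]
eef_rot: [[0.059, 0.998, 0.0], [0.998, -0.059, 0.0], [0.0, 0.0, -1.0]]
wrist_force: [-0.3, 0.2, -4.1]
grip_width: 0.247
grasp_force: 59.3
```

move_arm --pt "0 0 0.0005 0 0 0" --pt "0 0 0.001 0 0 0" --pt "0 0 0.0015 0 0 0" --pt "0 0 0.0015 0 0 0"

```text
time_s: 18.27
eef_pos: [0.4109, 0.1467, 0.0458]
eef_rot: [[0.058, 0.998, 0.0], [0.998, -0.058, 0.0], [0.0, 0.0, -1.0]]
wrist_force: [-0.0, 0.2, -3.4]
grip_width: 0.25
grasp_force: 59.3
```

move_arm --pt "0 0 0.0005 0 0 0" --pt "0 0 0.001 0 0 0" --pt "0 0 0.001 0 0 0"

```text
time_s: 18.52
eef_pos: [0.411, 0.1467, 0.0456]
eef_rot: [[0.059, 0.998, 0.001], [0.998, -0.059, 0.001], [0.001, 0.001, -1.0]]
wrist_force: [-1.8, -1.2, 13.9]
grip_width: 0.245
grasp_force: 61.7
```

move_arm --pt "0 0 -0.001 0 0 0" --pt "0 0 -0.001 0 0 0" --pt "0 0 -0.001 0 0 0" --pt "0 0 -0.001 0 0 0" --pt "0 0 -0.001 0 0 0" --pt "0 0 -0.001 0 0 0" --pt "0 0 -0.001 0 0 0" --pt "0 0 -0.001 0 0 0" --claw 0

```text
time_s: 19.18
eef_pos: [0.4108, 0.1466, 0.0457]
eef_rot: [[0.058, 0.998, -0.0], [0.998, -0.058, -0.0], [-0.0, -0.0, -1.0]]
wrist_force: [1.1, 0.1, -0.9]
grip_width: 0.998
grasp_force: 0.0
```

move_arm --pt "0 0 -0.01 0 0 0" --pt "0 0 -0.03 0 0 0" --pt "0 0 -0.06 0 0 0" --pt "0 0 -0.09 0 0 0" --pt "0 0 -0.12 0 0 0" --pt "0 0 -0.14 0 0 0" --pt "0 0 -0.15 0 0 0" --pt "0 0 -0.15 0 0 0"

```text
time_s: 19.85
eef_pos: [0.4119, 0.1471, 0.1978]
eef_rot: [[0.058, 0.998, 0.003], [0.998, -0.058, 0.002], [0.002, 0.003, -1.0]]
wrist_force: [-0.3, 0.6, 0.0]
grip_width: 0.998
grasp_force: 0.0
```

```bash
python3 go.py .4194 -.1634 .20 .15
```

```text
t 19.85 p [0.4119 0.1471 0.1978] yaw -0.058
[-0.3095, 0.0256, -0.0029] [0.004, -0.003, -0.265]
```

move_arm --pt "-0.02 0.02 0 0 0 -0.02" --pt "-0.05 0.035 0 0 0 -0.05" --pt "-0.085 0.05 0 0 0 -0.08" --pt "-0.12 0.06 0 0 0 -0.11" --pt "-0.155 0.06 0 0 0 -0.14" --pt "-0.19 0.06 0 0 0 -0.17" --pt "-0.225 0.055 0 0 0 -0.2" --pt "-0.26 0.045 0 0 0 -0.23" --pt "-0.285 0.035 0 0 0 -0.25" --pt "-0.3 0.03 0.01 0 0 -0.265" --pt "-0.309 0.026 0.03 0 0 -0.265" --pt "-0.309 0.026 0.05 0 0 -0.265"

```text
time_s: 20.85
eef_pos: [0.4174, -0.1657, 0.1449]
eef_rot: [[-0.145, 0.989, 0.0], [0.989, 0.145, -0.001], [-0.001, 0.0, -1.0]]
wrist_force: [0.7, -0.9, 0.1]
grip_width: 0.999
grasp_force: 0.0
```

move_arm --pt "0 0 0.02 0 0 0" --pt "0 0 0.035 0 0 0" --pt "0 0 0.045 0 0 0" --pt "0 0 0.05 0 0 0" --pt "0 0 0.05 0 0 0"

```text
time_s: 21.27
eef_pos: [0.4177, -0.1632, 0.0943]
eef_rot: [[-0.149, 0.989, -0.003], [0.989, 0.149, 0.001], [0.001, -0.003, -1.0]]
wrist_force: [-0.3, 0.0, -0.0]
grip_width: 0.999
grasp_force: 0.0
```

```bash
python3 go.py .4194 -.1634 .008 .15
python3 - <<'E'
from workcell import env
import cv2
a=env.capture('scene')[120:300,160:420]; env.capture('scene')
cv2.imwrite('pics/c3.png',cv2.resize(a[:,:,::-1],None,fx=2.5,fy=2.5,interpolation=cv2.INTER_CUBIC))
E
```

```text
t 21.2667 p [ 0.4177 -0.1632  0.0943] yaw 0.149
[-0.0005, 0.0019, 0.0863] [-0.004, -0.001, -0.001]
```

View pics/c3.png

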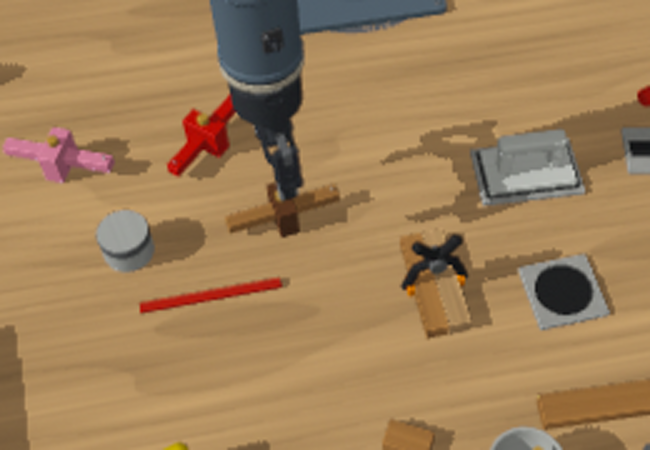

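The sander sits on its silhouette (crop 530,170); the gripper is over the brown gauge's head (285,205), with the red look-alike clear of it. Descend and grip.

move_arm --pt "0 0.001 0.02 0 0 0" --pt "0 0.001 0.04 0 0 0" --pt "0 0.001 0.06 0 0 0" --pt "0 0.001 0.075 0 0 0" --pt "0 0.001 0.083 0 0 0" --pt "0 0.001 0.086 0 0 0" --pt "0 0.001 0.088 0 0 0" --pt "0 0.001 0.088 0 0 0"

```text
time_s: 22.03
eef_pos: [0.4201, -0.1634, 0.0083]
eef_rot: [[-0.149, 0.989, 0.001], [0.989, 0.149, -0.0], [-0.0, 0.001, -1.0]]
wrist_force: [0.1, -0.9, 0.4]
grip_width: 1.002
grasp_force: 0.0
```

move_arm --pt "0 0 0 0 0 0" --pt "0 0 0 0 0 0" --pt "0 0 0 0 0 0" --pt "0 0 0 0 0 0" --pt "0 0 0 0 0 0" --pt "0 0 0 0 0 0" --pt "0 0 0 0 0 0" --claw 1

```text
time_s: 22.62
eef_pos: [0.4201, -0.1632, 0.0086]
eef_rot: [[-0.149, 0.989, 0.001], [0.989, 0.149, -0.0], [-0.0, 0.001, -1.0]]
wrist_force: [-1.1, -0.3, 8.9]
grip_width: 0.602
grasp_force: 61.7
```

```bash
python3 go.py .4192 .3572 .20 -.2
```

```text
t 22.6167 p [ 0.4201 -0.1632  0.0086] yaw 0.15
[0.5147, 0.077, -0.1915] [0.001, 0.0, 0.445]
```

move_arm --pt "0 0 -0.005 0 0 0" --pt "0 0 -0.015 0 0 0" --pt "0 0 -0.04 0 0 0" --pt "0 0.01 -0.075 0 0 0" --pt "0 0.02 -0.11 0 0 0" --pt "0.01 0.03 -0.145 0 0 0.02" --pt "0.03 0.045 -0.175 0 0 0.04" --pt "0.06 0.06 -0.19 0 0 0.07" --pt "0.095 0.07 -0.195 0 0 0.1" --pt "0.13 0.08 -0.195 0 0 0.13" --pt "0.165 0.085 -0.195 0 0 0.16" --pt "0.2 0.09 -0.195 0 0 0.19"

```text
time_s: 23.62
eef_pos: [0.4784, 0.0498, 0.2033]
eef_rot: [[0.001, 1.0, 0.0], [1.0, -0.001, 0.0], [0.0, 0.0, -1.0]]
wrist_force: [0.4, 0.8, -1.5]
grip_width: 0.602
grasp_force: 63.3
```

```bash
python3 go.py .4192 .3572 .20 -.2
```

```text
t 23.6167 p [0.4784 0.0498 0.2033] yaw -0.001
[0.3074, -0.0595, 0.0034] [0.0, -0.0, 0.254]
```

move_arm --pt "0.035 0 0 0 0 0.03" --pt "0.07 -0.005 0 0 0 0.06" --pt "0.105 -0.01 0 0 0 0.09" --pt "0.14 -0.015 0 0 0 0.12" --pt "0.175 -0.025 0 0 0 0.15" --pt "0.21 -0.035 0 0 0 0.18" --pt "0.245 -0.045 0 0 0 0.21" --pt "0.275 -0.055 0.01 0 0 0.24" --pt "0.297 -0.06 0.03 0 0 0.254" --pt "0.307 -0.06 0.06 0 0 0.254" --pt "0.308 -0.06 0.09 0 0 0.254" --pt "0.308 -0.06 0.11 0 0 0.254"

```text
time_s: 24.62
eef_pos: [0.417, 0.3566, 0.0906]
eef_rot: [[0.195, 0.981, -0.002], [0.981, -0.195, -0.002], [-0.002, -0.002, -1.0]]
wrist_force: [-0.8, -0.1, -1.7]
grip_width: 0.596
grasp_force: 63.3
```

move_arm --pt "0 0 0.015 0 0 0" --pt "0 0 0.025 0 0 0" --pt "0 0 0.03 0 0 0" --pt "0 0 0.03 0 0 0" --pt "0 0 0.03 0 0 0"

```text
time_s: 25.03
eef_pos: [0.4192, 0.356, 0.0635]
eef_rot: [[0.198, 0.98, 0.001], [0.98, -0.198, 0.0], [0.001, 0.0, -1.0]]
wrist_force: [0.2, -0.2, -0.5]
grip_width: 0.599
grasp_force: 63.3
```

```bash
python3 go.py .4192 .3572 .0175 -.2
```

```text
t 25.0333 p [0.4192 0.356  0.0635] yaw -0.199
[0.0011, -0.0002, 0.046] [0.001, -0.001, 0.001]
```

move_arm --pt "0.001 0 0.01 0 0 0" --pt "0.001 0 0.02 0 0 0" --pt "0.001 0 0.03 0 0 0" --pt "0.001 0 0.038 0 0 0" --pt "0.001 0 0.042 0 0 0" --pt "0.001 0 0.045 0 0 0" --pt "0.001 0 0.046 0 0 0" --pt "0.001 0 0.046 0 0 0"

```text
time_s: 25.7
eef_pos: [0.419, 0.3567, 0.0168]
eef_rot: [[0.198, 0.98, -0.0], [0.98, -0.198, -0.0], [-0.0, -0.0, -1.0]]
wrist_force: [0.1, -0.2, -2.3]
grip_width: 0.6
grasp_force: 63.3
```

move_arm --pt "0 0 0.0005 0 0 0" --pt "0 0 0.001 0 0 0" --pt "0 0 0.0015 0 0 0" --pt "0 0 0.0015 0 0 0"

```text
time_s: 26.03
eef_pos: [0.4192, 0.3569, 0.0166]
eef_rot: [[0.198, 0.98, 0.0], [0.98, -0.198, 0.001], [0.001, 0.0, -1.0]]
wrist_force: [-4.4, -2.7, 16.7]
grip_width: 0.604
grasp_force: 65.6
```

Contact. Release, rise, on to the tin.

move_arm --pt "0 0 -0.001 0 0 0" --pt "0 0 -0.001 0 0 0" --pt "0 0 -0.001 0 0 0" --pt "0 0 -0.001 0 0 0" --pt "0 0 -0.001 0 0 0" --pt "0 0 -0.001 0 0 0" --claw 0

```text
time_s: 26.53
eef_pos: [0.419, 0.3569, 0.0161]
eef_rot: [[0.198, 0.98, -0.0], [0.98, -0.198, -0.0], [-0.0, -0.0, -1.0]]
wrist_force: [0.7, -0.2, 0.7]
grip_width: 1.003
grasp_force: 0.0
```

move_arm --pt "0 0 -0.01 0 0 0" --pt "0 0 -0.03 0 0 0" --pt "0 0 -0.06 0 0 0" --pt "0 0 -0.09 0 0 0" --pt "0 0 -0.12 0 0 0" --pt "0 0 -0.15 0 0 0" --pt "0 0 -0.18 0 0 0" --pt "0 0 -0.18 0 0 0"

```text
time_s: 27.2
eef_pos: [0.4214, 0.3578, 0.2023]
eef_rot: [[0.199, 0.98, 0.006], [0.98, -0.199, 0.006], [0.007, 0.005, -1.0]]
wrist_force: [0.1, 0.8, 0.4]
grip_width: 1.0
grasp_force: 0.0
```

```bash
python3 go.py .4275 -.3518 .20 0
```

```text
t 27.2 p [0.4214 0.3578 0.2023] yaw -0.2
[-0.6943, 0.1469, -0.0017] [0.007, -0.008, -0.255]
```

move_arm --pt "-0.02 0.015 0 0 0 -0.01" --pt "-0.05 0.035 0 0 0 -0.02" --pt "-0.085 0.05 0 0 0 -0.03" --pt "-0.12 0.065 0 0 0 -0.05" --pt "-0.155 0.08 0 0 0 -0.06" --pt "-0.19 0.095 0 0 0 -0.07" --pt "-0.225 0.108 0 0 0 -0.08" --pt "-0.26 0.118 0 0 0 -0.1" --pt "-0.295 0.126 0 0 0 -0.11" --pt "-0.33 0.134 0 0 0 -0.12" --pt "-0.365 0.141 0 0 0 -0.13" --pt "-0.4 0.146 0 0 0 -0.15"

```text
time_s: 28.2
eef_pos: [0.4828, -0.066, 0.1967]
eef_rot: [[0.081, 0.997, 0.0], [0.997, -0.081, -0.0], [-0.0, 0.0, -1.0]]
wrist_force: [0.9, -0.5, -0.5]
grip_width: 0.999
grasp_force: 0.0
```

```bash
python3 go.py .4275 -.3518 .10 0
```

```text
t 28.2 p [ 0.4828 -0.066   0.1967] yaw -0.081
[-0.2894, -0.0319, 0.0967] [0.001, 0.0, -0.104]
```

move_arm --pt "-0.035 0 0 0 0 -0.01" --pt "-0.07 0 0 0 0 -0.02" --pt "-0.105 -0.005 0 0 0 -0.03" --pt "-0.14 -0.01 0 0 0 -0.05" --pt "-0.175 -0.015 0 0 0 -0.07" --pt "-0.21 -0.02 0 0 0 -0.08" --pt "-0.245 -0.026 0 0 0 -0.09" --pt "-0.275 -0.03 0.01 0 0 -0.1" --pt "-0.288 -0.032 0.03 0 0 -0.104" --pt "-0.289 -0.032 0.06 0 0 -0.104" --pt "-0.289 -0.032 0.085 0 0 -0.104" --pt "-0.289 -0.032 0.097 0 0 -0.104"

```text
time_s: 29.2
eef_pos: [0.4261, -0.349, 0.0968]
eef_rot: [[0.001, 1.0, -0.003], [1.0, -0.001, 0.002], [0.002, -0.003, -1.0]]
wrist_force: [-0.4, 0.3, -0.1]
grip_width: 1.002
grasp_force: 0.0
```

move_arm --pt "0 0 0 0 0 0" --pt "0 0 0 0 0 0" --pt "0 0 0 0 0 0"

```text
time_s: 29.45
eef_pos: [0.4279, -0.35, 0.1004]
eef_rot: [[-0.0, 1.0, 0.001], [1.0, 0.0, -0.001], [-0.001, 0.001, -1.0]]
wrist_force: [-0.6, -0.4, -0.3]
grip_width: 0.999
grasp_force: 0.0
```

```bash
python3 go.py .4275 -.3518 .011 0
python3 - <<'E'
from workcell import env
import cv2
a=env.capture('scene')[120:290,130:330]; a2=env.capture('top')
cv2.imwrite('pics/c4.png',cv2.resize(a[:,:,::-1],None,fx=3,fy=3,interpolation=cv2.INTER_CUBIC))
E
```

```text
t 29.45 p [ 0.4279 -0.35    0.1004] yaw 0.0
[-0.0018, -0.0005, 0.0894] [0.001, 0.001, 0.0]
```

View pics/c4.png

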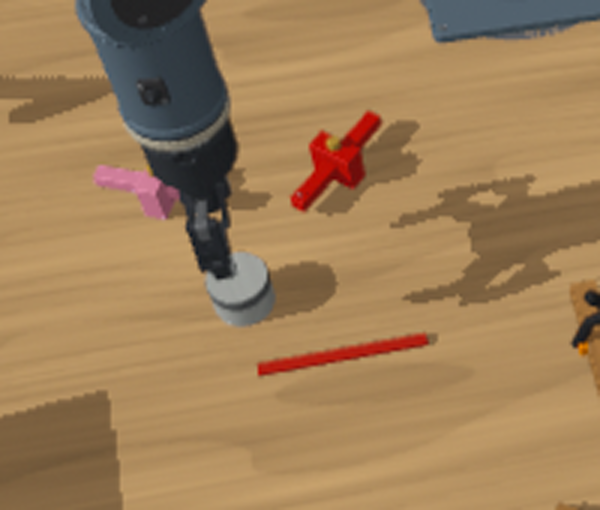

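Run:
```python
from h import *
print((proj('scene',[[.47,-.35,.113],[.385,-.35,.113],[.4275,-.3518,.045],[.4275,-.3518,0]])-[130,120])*3)
```

```text
[[222.84467362 272.58634079]
 [218.24115468 199.27129979]
 [233.48361111 276.10920364]
 [242.66094619 301.04246917]]
```

Gripper is over the tin (crop 240,285), look-alikes and pencil clear. Descend and grip.

move_arm --pt "-0.001 0 0.02 0 0 0" --pt "-0.001 0 0.035 0 0 0" --pt "-0.001 0 0.05 0 0 0" --pt "-0.001 0 0.065 0 0 0" --pt "-0.001 0 0.078 0 0 0" --pt "-0.001 0 0.085 0 0 0" --pt "-0.001 0 0.089 0 0 0" --pt "-0.001 0 0.089 0 0 0"

```text
time_s: 30.22
eef_pos: [0.4277, -0.3506, 0.0103]
eef_rot: [[-0.0, 1.0, 0.0], [1.0, 0.0, -0.0], [-0.0, 0.0, -1.0]]
wrist_force: [-0.4, -0.2, -0.8]
grip_width: 1.001
grasp_force: 0.0
```

move_arm --pt "0 0 0 0 0 0" --pt "0 0 0 0 0 0" --pt "0 0 0 0 0 0" --pt "0 0 0 0 0 0" --pt "0 0 0 0 0 0" --pt "0 0 0 0 0 0" --pt "0 0 0 0 0 0" --claw 1

```text
time_s: 30.8
eef_pos: [0.4281, -0.3509, 0.0115]
eef_rot: [[-0.0, 1.0, 0.002], [1.0, 0.0, -0.001], [-0.001, 0.001, -1.0]]
wrist_force: [-0.5, 0.9, 7.6]
grip_width: 0.69
grasp_force: 63.3
```

```bash
python3 go.py .5867 .1403 .20 0
```

```text
t 30.8 p [ 0.4281 -0.3509  0.0115] yaw 0.0
[0.4909, 0.1591, -0.1886] [0.002, 0.001, 0.0]
```

move_arm --pt "0 0 -0.005 0 0 0" --pt "0 0 -0.015 0 0 0" --pt "0 0 -0.04 0 0 0" --pt "0 0 -0.075 0 0 0" --pt "0.01 0.003 -0.11 0 0 0" --pt "0.03 0.01 -0.145 0 0 0" --pt "0.055 0.018 -0.175 0 0 0" --pt "0.085 0.027 -0.19 0 0 0" --pt "0.12 0.038 -0.19 0 0 0" --pt "0.155 0.05 -0.19 0 0 0" --pt "0.19 0.06 -0.19 0 0 0" --pt "0.225 0.072 -0.19 0 0 0"

```text
time_s: 31.8
eef_pos: [0.4992, -0.1238, 0.2014]
eef_rot: [[0.0, 1.0, 0.001], [1.0, -0.0, 0.0], [0.0, 0.001, -1.0]]
wrist_force: [1.0, -0.2, -2.6]
grip_width: 0.688
grasp_force: 65.1
```

move_arm --pt "0.033 0.011 0 0 0 0" --pt "0.066 0.021 0 0 0 0" --pt "0.1 0.033 0 0 0 0" --pt "0.133 0.043 0 0 0 0" --pt "0.166 0.054 0 0 0 0" --pt "0.2 0.065 0 0 0 0" --pt "0.23 0.076 0 0 0 0" --pt "0.255 0.085 0.01 0 0 0" --pt "0.266 0.087 0.03 0 0 0" --pt "0.266 0.087 0.06 0 0 0" --pt "0.266 0.087 0.09 0 0 0" --pt "0.266 0.087 0.1 0 0 0"

```text
time_s: 32.8
eef_pos: [0.5841, 0.1408, 0.0974]
eef_rot: [[-0.001, 1.0, -0.005], [1.0, 0.001, -0.001], [-0.001, -0.005, -1.0]]
wrist_force: [-1.4, -0.1, -2.8]
grip_width: 0.681
grasp_force: 65.2
```

move_arm --pt "0 0 0.02 0 0 0" --pt "0 0 0.035 0 0 0" --pt "0 0 0.045 0 0 0" --pt "0 0 0.05 0 0 0" --pt "0 0 0.05 0 0 0"

```text
time_s: 33.22
eef_pos: [0.5863, 0.1404, 0.0503]
eef_rot: [[-0.0, 1.0, -0.001], [1.0, 0.0, -0.0], [-0.0, -0.001, -1.0]]
wrist_force: [-0.2, -0.5, -1.7]
grip_width: 0.685
grasp_force: 65.2
```

```bash
python3 go.py .5867 .1403 .02 0
```

```text
t 33.2167 p [0.5863 0.1404 0.0503] yaw 0.0
[-0.0001, 0.0004, 0.0303] [-0.001, 0.0, 0.0]
```

move_arm --pt "0 0 0.008 0 0 0" --pt "0 0 0.015 0 0 0" --pt "0 0 0.021 0 0 0" --pt "0 0 0.026 0 0 0" --pt "0 0 0.029 0 0 0" --pt "0 0 0.0305 0 0 0" --pt "0 0 0.031 0 0 0" --pt "0 0 0.031 0 0 0"

```text
time_s: 33.88
eef_pos: [0.5862, 0.1405, 0.0196]
eef_rot: [[-0.0, 1.0, -0.0], [1.0, 0.0, 0.0], [0.0, -0.0, -1.0]]
wrist_force: [-2.0, 0.7, 3.1]
grip_width: 0.687
grasp_force: 65.7
```

move_arm --pt "0 0 0.0005 0 0 0" --pt "0 0 0.001 0 0 0" --pt "0 0 0.001 0 0 0"

```text
time_s: 34.13
eef_pos: [0.5862, 0.1405, 0.0196]
eef_rot: [[-0.0, 1.0, -0.0], [1.0, 0.0, 0.001], [0.001, -0.0, -1.0]]
wrist_force: [-5.7, -0.1, 14.4]
grip_width: 0.684
grasp_force: 67.1
```

Contact. Release, rise and back off to the side for a check.

move_arm --pt "0 0 -0.001 0 0 0" --pt "0 0 -0.001 0 0 0" --pt "0 0 -0.001 0 0 0" --pt "0 0 -0.001 0 0 0" --pt "0 0 -0.001 0 0 0" --pt "0 0 -0.001 0 0 0" --claw 0

```text
time_s: 34.63
eef_pos: [0.5865, 0.1406, 0.0192]
eef_rot: [[-0.0, 1.0, -0.0], [1.0, 0.0, -0.0], [-0.0, -0.0, -1.0]]
wrist_force: [0.6, 0.5, 0.1]
grip_width: 1.004
grasp_force: 0.0
```

move_arm --pt "0 0 -0.01 0 0 0" --pt "0 0 -0.03 0 0 0" --pt "0 0 -0.06 0 0 0" --pt "0 0 -0.1 0 0 0" --pt "0 0 -0.14 0 0 0" --pt "-0.02 0 -0.17 0 0 0" --pt "-0.05 0 -0.18 0 0 0" --pt "-0.09 0 -0.18 0 0 0" --pt "-0.13 0 -0.18 0 0 0" --pt "-0.17 0 -0.18 0 0 0" --pt "-0.21 0 -0.18 0 0 0" --pt "-0.25 0 -0.18 0 0 0"

```text
time_s: 35.63
eef_pos: [0.5861, -0.1114, 0.2003]
eef_rot: [[-0.0, 1.0, 0.001], [1.0, 0.0, -0.0], [-0.0, 0.001, -1.0]]
wrist_force: [1.1, -0.3, -0.4]
grip_width: 1.004
grasp_force: 0.0
```

move_arm --pt "-0.04 0 0 0 0 0" --pt "-0.08 0 0 0 0 0" --pt "-0.12 0 0 0 0 0" --pt "-0.16 0 0 0 0 0" --pt "-0.2 0 0 0 0 0" --pt "-0.23 0 0 0 0 0" --pt "-0.25 0 0 0 0 0" --pt "-0.26 0 0 0 0 0" --pt "-0.26 0 0 0 0 0"

```text
time_s: 36.38
eef_pos: [0.5854, -0.3721, 0.1997]
eef_rot: [[0.003, 1.0, -0.0], [1.0, -0.003, -0.002], [-0.002, -0.0, -1.0]]
wrist_force: [-0.4, 0.5, -0.6]
grip_width: 1.0
grasp_force: 0.0
```

```bash
cat > check.py <<'E'
from h import *
a=env.capture('top'); b=env.capture('scene')
cv2.imwrite('pics/end.png',cv2.vconcat([cv2.resize(i[:,:,::-1],(640,250),interpolation=cv2.INTER_CUBIC) for i in(a[115:240,120:340][:,:,:],b[150:260,330:500])]))
pads=dict(plane=(.5896,.3464,1.551),sander=(.4105,.1465,1.51),gauge=(.4192,.3572,1.37),tin=(.5867,.1403,0),glueup=(.5482,-.0062,.0237))
for l,p in pads.items():
    z=0 if l=='glueup' else .008; mk={}
    for n in('top','scene'):
        e=proj(n,[[p[0],p[1],z+.02]])[0]
        c=[d for d in env.masks_of(n,l) if np.hypot(*(np.array(d['point'])-e))<15]
        if c: mk[n]=c[0]['mask'].astype(float)
    for k in [{n:mk[n]} for n in mk]:
        x,f=fit(k,l,p[:2],z,[p[2]]); print(l,list(k),np.round(x-np.array(p),4).tolist(),round(f,3))
print(env.get_obs()['time_s'],env.get_obs()['eef_pos'])
E
python3 check.py
```

```text
plane ['top'] [0.0005, -0.0029, -0.0089] 0.095
plane ['scene'] [-0.0019, 0.0015, 0.0008] 0.065
sander ['top'] [0.0013, -0.0007, 0.004] 0.039
sander ['scene'] [-0.0014, 0.002, 0.0172] 0.08
gauge ['top'] [0.0007, -0.0014, -0.002] 0.114
gauge ['scene'] [-0.0027, 0.0026, 0.0178] 0.219
tin ['top'] [0.0005, -0.0007, 0.1594] 0.079
tin ['scene'] [-0.0025, 0.0009, 0.0151] 0.062
glueup ['top'] [0.0024, 0.0004, -0.0203] 0.339
glueup ['scene'] [-0.002, 0.0027, -0.006] 0.099
36.9833 [ 0.58674964 -0.36910271  0.19938073]
```

View pics/end.png

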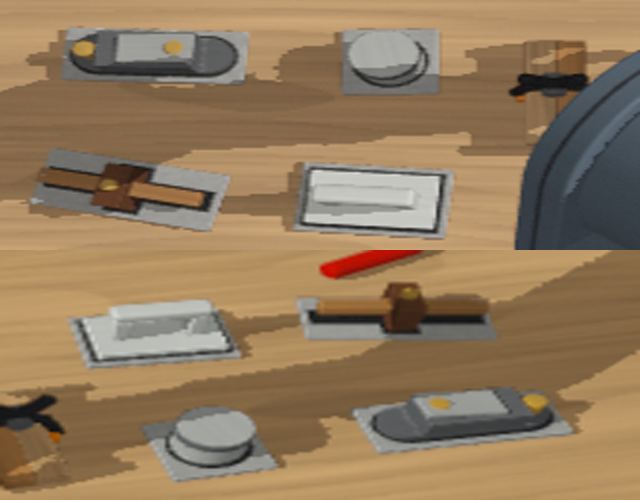

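Both views show all four tools upright and centred on their silhouettes: plane (155,53), tin (390,60), gauge (122,188) and sander (373,198) in the upper crop. Each measures within about 3 mm and 0.02 rad of its pad, and the glue-up is where it was. Handing in.

```bash
python3 -c "
from workcell import env
print(env.close_job())"
```

```text
the job is handed in; nothing more can be done
None
```

The block plane, hand sander, marking gauge and wax tin are each on their own pad, within about 3 mm and 0.02 rad by the final camera check; the glue-up was not disturbed, and the job was handed in at about 37 s of the 120 s allowed (the hand-in returned no verdict).

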